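Clear the sign panel and set the lining guide

TASK

Get the red sign panel ready for lining: take the teal-handled scraper off it and slide it, blade first and handle up, fully home into the empty teal pocket. Then lay the guide bar on the table flush along the panel's near edge (the one with the cream line), roughly centred on it and with its wooden grip up. Leave the red scraper in its pocket, and do not disturb the paint tin or the cup.

Things in the scene. Friction and masses are not known exactly. Their poses are not given: they have to be found in the camera images.
- scraper: loose flat scraper, about 0.2 kg, lying on the panel with its handle hanging out over the panel's near edge. Origin: middle of the flat underside where blade meets handle; x points to the blade's front edge, z up. Steel blade 100 long (x 0 to 100), 70 wide, 3 thick; teal handle 110 long (x -110 to 0), 26 wide, its top 26 above the underside; underside of blade and handle is one plane
- scraper_tip (a point): middle of the blade's front edge on its underside, 100 from the scraper's origin
- pocket: fixed grey block 128 (x) by 110 (y) with a teal channel on top, the empty pocket. Origin: centre of its underside; x points from the mouth inwards, away from the robot. Flat floor at height 30 throughout: open shelf x -64 to -14, channel x -14 to 56, 80 wide inside, 10 high under two top strips (height 40 to 46, |y| 26 to 50), open window between them
- pocket_mouth (a point): middle of the channel's mouth on its floor (pocket x -14, height 30); axes as pocket. Guide wings, their tops at height 40, flare from |y| 41 at the mouth to |y| 54 at 28 in front of it. Fully home, the blade's front edge is 70 inside, at the back wall, and the handle sticks out towards the robot
- pocket_back (a point): foot of the pocket's inner back wall, in the middle, on the slot floor (height 30); axes as pocket
- red_pocket: the same holder with a red channel, occupied by the red scraper; fixed; it and the teal one may change places
- red_scraper: loose scraper with red handle, same size and axes as the teal one, home in the red pocket; leave it
- panel: red sign panel fixed on the table, 160 (x) by 200 (y) by 10 thick. Origin: centre of its underside. Its near edge is the face at x -80, towards the robot, with a cream line on top 14 inside it
- panel_edge (a point): middle of the panel's near edge at table height; axes as panel (x points into the panel, y along the edge)
- guide_bar: loose aluminium bar 180 (x) by 30 (y) by 10 high, about 0.25 kg, with a wooden grip on its middle 70 long (x), 18 wide (y), from height 10 to 45. Origin: centre of its underside. The bar is symmetric: either long side may go to the panel
- paint_tin: closed paint tin, 72 across, 90 high; origin at centre of its underside; leave it
- cup: open black plastic cup, 66 across, 85 high; origin at centre of its underside; leave it
Mind the look-alikes: they are no part of the job. Leave any blue or pink look-alike of the scraper alone. There is more than one size of the guide_bar; the one meant has the size given above.

How it is judged:
By the outcome, as a careful person would: the job done as asked, in the order asked, and still so for the second after the job is handed in, with the robot touching nothing.
It also fails if it takes over 64 s, if anything falls off the work surface, if the arm or the gripper's body presses on something with over 40 N, if the wrist force passes 120 N, or if a joint passes its speed limit or range.

ROBOT

A 6-joint arm with a two-finger parallel gripper is mounted at the origin on the work surface. World frame = base frame: x ahead of the robot, y to its left, z up, the work surface at z = 0. Lengths are in m, angles in rad, forces in N, time in s.
With the tool pointing down it reaches from about 0.35 to 0.975 m from the base axis. Payload 4.9 kg.
Tool frame: the origin (TCP) lies at the very end of the fingers, on their centre line; the grasp point (between the pads) lies behind it (manip.pinch_z is the y of the grasp point in the tool frame, in m); y points along the fingers, x is the direction in which the jaws open and shut, and the axes are right-handed (so a half turn about y gives the same grasp; the last joint's range is limited). The gripper opens to 85 mm and grips with 20 to 120 N. Pads are 22 mm wide; open, the fingers measure 114 mm over their backs; the gripper's body (76 mm by 85 mm) begins 54 mm behind the grasp point. The pads swing forward as they close: fully open they stand 13 mm farther back than shut.
Start: joints at [1.227, 0.053, 1.613, -0, 1.476, -0.119], TCP at [0.139, 0.609, 0.231] pointing down, gripper open.
Joint ranges: [-3.01, 3.01], [-1.01, 2.22], [0.06, 2.58], [-1.02, 4.17], [0.09, 2.62], [-3.14, 3.14]. Speed limits (rad/s): [2.57, 2.57, 3.14, 3.14, 3.14, 3.14].

INTERFACE

Orientations are given as a unit quaternion [w, x, y, z].
In Python, from plant import manip gives the robot as it stands.
- The arm moves only by the tool drive_tool, never from a script. Its argument "motion" is a list of rows, each a list of 3 entries, a list of its own where there are three numbers: the shift along the tool's x, y, z in units of 25 mm (1.0 is 25 mm), then the turn, a rotation vector about the tool's x, y, z in units of 5 degrees (1.0 is 5 degrees), then the closure, from -1 (fully open) to 1 (shut). A call has 1 to 12 rows; each row shifts and turns the commanded pose from where the row before left it, along the tool's axes as they then stand; what a row does not reach is not made up. A row lasts 1/10 s, in which the tool goes at most 50 mm and 8.59 degrees, less where a joint would pass 70% of its speed; a pose out of reach is approached as far as the arm can. A call is refused whole if a number of a shift passes 1 or a number of a turn 1, either way. A call with a gripper value outside its range is refused whole. The fingers move at their own pace and stop on an object; the grip force is fixed at half the most. Time passes only in rows, so rows that do not move let the fingers close. It gives the time, the measured TCP pose, the force and the opening at its end, in the units of the state.
- manip.state(): the state, without advancing time (a new reading comes with each control period).
- manip.grab_frame(name): name is "scene" or "top"; returns a dict with "img" (400x640x3 uint8, blue, green, red), "range_z" (400x640 float32, m along the optical axis (not along the pixel's ray), 0 where there is no reading), "camera_matrix" (3x3 intrinsics, pixels), "k1" (the pictures are not rectified: a ray, as slopes to the right and down, at radius r is drawn at 1 + k1 r^2 times it, then the intrinsics apply), "world_from_camera" (4x4, takes a point from camera to world coordinates). Camera axes: x right, y down, z forward; pixel columns grow to the right and rows downward; lengths in m; the calibration is good to about 2 mm. A picture is of the moment at which its call begins.
- manip.job_done(): hands the job in, once; it reports no verdict.
The state is a dict: "time": time; "joint_pos": joint angles; "joint_vel": joint speeds; "joint_efforts": joint torques, N m; "tool_pos": TCP position; "tool_rot": TCP orientation; "contact_force": force on the tool from outside, world axes, zero at the start; "ft_torque": the same for the moment, N m; "gripper_width": opening from 0.0 (shut) to 1.0 (fully open).
Only numpy, scipy, OpenCV 4.12 (cv2) and the standard library are available. Lean on these libraries where they do the work, as an engineer would, in place of code of your own. Each camera call takes 0.05 s, during which the arm holds its last target. There are 200 camera calls.

## Working session

There is one attempt and no reset: what is moved stays moved. The work goes in short steps, Python scripts to look and compute and a tool call to move; the robot and the scene stay as the last step left them, time stands still between calls to the robot, and variables do not carry over. Pictures are saved under pics/ and viewed, about 8 in all and at most 12, crops included, and the job is handed in when it is done.

Besides the shell and the picture viewer there is one more tool, called after "Call:" as a command line: name --argument value ..., lists and objects as JSON in quotes. drive_tool: Moves the arm, as the interface text tells. Its arguments: {"type":"object","properties":{"motion":{"type":"array","items":{"type":"array"}}},"required":["motion"]}

```bash
mkdir -p pics; ls; cat > h.py <<'E'
import numpy as np, cv2
from plant import manip
def grab(n):
    f=manip.grab_frame(n); np.savez('/tmp/%s.npz'%n,**{k:np.asarray(v) for k,v in f.items()}); return f
def cloud(f):
    K=f["camera_matrix"];h,w=f["range_z"].shape
    u,v=np.meshgrid(np.arange(w),np.arange(h))
    x=(u-K[0,2])/K[0,0];y=(v-K[1,2])/K[1,1]
    d=cv2.undistortPoints(np.stack([u,v],-1).reshape(-1,1,2).astype(np.float64),np.array(K,float),np.array([float(f["k1"]),0,0,0])).reshape(h,w,2)
    z=f["range_z"];P=np.stack([d[...,0]*z,d[...,1]*z,z],-1)
    T=np.array(f["world_from_camera"]);W=P@T[:3,:3].T+T[:3,3];W[z<=0]=np.nan
    return W
E
python3 - <<'E'
from h import *
print(manip.pinch_z, manip.state())
for n in("scene","top"):
    f=grab(n);cv2.imwrite(f'pics/{n}0.png',f["img"]);print(f["world_from_camera"],f["camera_matrix"],f["k1"])
E
```

```text
pics
-0.0187 {'time': 0.0, 'joint_pos': array([ 1.22702722e+00,  5.33855868e-02,  1.61428708e+00, -2.88947717e-05,
        1.47598834e+00, -1.19014640e-01]), 'joint_vel': array([-1.30862058e-04, -9.31649490e-05,  2.39819421e-03, -3.55617424e-04,
       -1.36773751e-03,  2.14719178e-03]), 'joint_efforts': array([-1.78971401e-03, -3.93693960e+01, -3.70170844e+01, -3.78562490e-04,
        7.27523482e-03, -8.06088167e-06]), 'tool_pos': array([0.13909851, 0.60869079, 0.23004934]), 'tool_rot': array([-0.55252231,  0.55330905,  0.44015972, -0.4413928 ]), 'contact_force': array([0.75803029, 0.37495309, 1.09381759]), 'ft_torque': array([0.01104014, 0.03390002, 0.01698855]), 'gripper_width': 0.9965442960740667}
[[ 0.19760746  0.73162822 -0.65243501  1.55807279]
 [ 0.98013639 -0.13602068  0.14432961 -0.15978516]
 [ 0.01685096 -0.6679959  -0.74397414  1.25677842]
 [ 0.          0.          0.          1.        ]] [[455.69072416   0.         321.27699132]
 [  0.         455.69072416 199.28973139]
 [  0.           0.           1.        ]] -0.11918909048401025
[[-0.01167746 -0.98045938  0.19637476  0.20724657]
 [-0.99988443  0.00953759 -0.01183902  0.08351777]
 [ 0.00973473 -0.19649032 -0.98045744  1.45577599]
 [ 0.          0.          0.          1.        ]] [[472.06375066   0.         315.64408362]
 [  0.         472.06375066 202.78044444]
 [  0.           0.           1.        ]] -0.08890276624167748
```

View pics/top0.png

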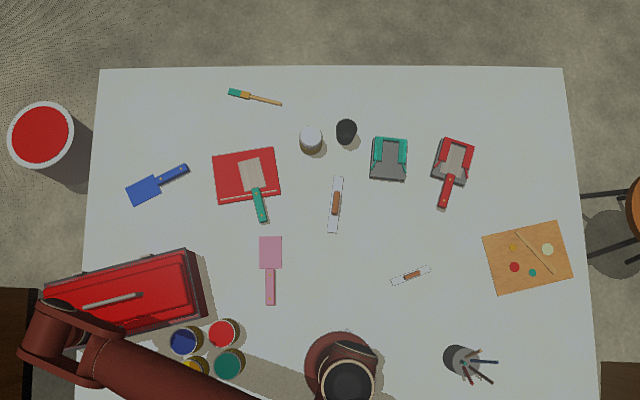

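View pics/scene0.png

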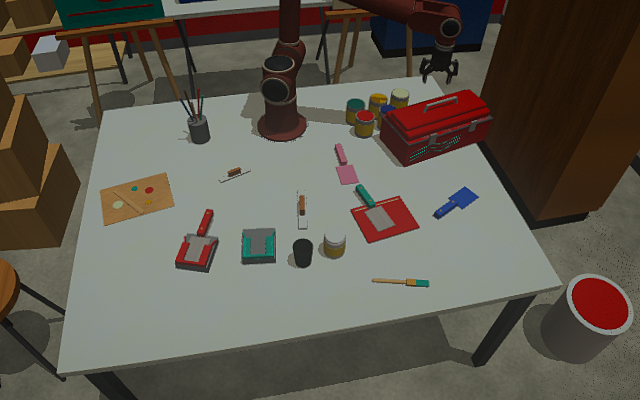

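Top view: panel at (247,176) with the teal scraper's handle at (262,205), long guide bar at (335,204), short decoy at (410,274), teal pocket at (389,158), tin at (311,139), cup at (346,131). Scene view agrees.

```bash
cat > m.py <<'E'
from h import *
def rect(W,mask,name):
    P=W[mask];P=P[np.isfinite(P).all(1)]
    r=cv2.minAreaRect((P[:,:2]*1000).astype(np.float32));b=cv2.boxPoints(r)
    print(name,len(P),'c',np.round(r[0],1),'s',np.round(r[1],1),'a',round(r[2],1),'z',np.round(np.percentile(P[:,2],[5,50,95])*1000,1),'box',np.round(b).astype(int).tolist())
def measure(f,names=None):
    W=cloud(f);hsv=cv2.cvtColor(f["img"],cv2.COLOR_BGR2HSV);H,S,V=[hsv[...,i].astype(int) for i in range(3)]
    X,Y,Z=W[...,0],W[...,1],W[...,2]
    teal=(H>70)&(H<100)&(S>110);red=((H<6)|(H>172))&(S>130)
    box=lambda a,b,c,d:(X>a)&(X<b)&(Y>c)&(Y<d)
    return dict(W=W,H=H,S=S,V=V,X=X,Y=Y,Z=Z,teal=teal,red=red,box=box)
E
python3 - <<'E'
from m import *
for n in("top","scene"):
    f=dict(np.load(f'/tmp/{n}.npz'));m=measure(f);W,Z,box=m['W'],m['Z'],m['box']
    print(n)
    T=cloud(dict(np.load('/tmp/top.npz')))
    if n=='top':
        for nm,(u,v) in dict(panel=(230,170),hand=(262,210),bar=(335,185),pock=(389,160),tin=(311,136),cup=(346,128),blue=(140,190),pink=(270,250),redsc=(445,190)).items(): print(nm,np.round(W[v,u]*1000))
    ref=lambda u,v:T[v,u,:2]
    def near(u,v,r): c=ref(u,v);return np.hypot(m['X']-c[0],m['Y']-c[1])<r
    rect(W,m['red']&near(247,176,.17)&(Z>.003)&(Z<.03),'panel')
    rect(W,m['teal']&near(260,205,.1),'handle')
    rect(W,(m['S']<90)&near(250,170,.075)&(Z>.008)&(Z<.03)&(m['V']>90),'blade')
    rect(W,near(335,204,.12)&(Z>.006)&(Z<.06),'bar')
    rect(W,near(335,204,.12)&(Z>.025)&(Z<.06),'bargrip')
    rect(W,m['teal']&near(389,158,.1),'pocket teal')
    rect(W,near(389,158,.1)&(Z>.015)&(Z<.06),'pocket all')
    rect(W,near(311,136,.06)&(Z>.075),'tin')
    rect(W,near(346,128,.06)&(Z>.07),'cup')
E
```

```text
top
panel [605. 336.  11.]
hand [472. 231.  29.]
bar [554.   4.   7.]
pock [ 629. -167.   27.]
tin [688.  79.  91.]
cup [740. -35.  16.]
blue [545. 625.   2.]
pink [352. 208.   1.]
redsc [ 523. -331.   58.]
panel 2113 c [590.  287.5] s [159.9 198.6] a 9.3 z [ 5.6 10.6 15.9] box [[495, 373], [527, 177], [685, 202], [653, 398]]
handle 242 c [489.3 241.9] s [108.3  24.4] a 14.4 z [31.5 36.4 41.7] box [[434, 240], [440, 217], [545, 244], [539, 267]]
blade 654 c [607.3 272. ] s [134.1  70.7] a 13.6 z [ 9.  14.1 19.2] box [[534, 291], [550, 222], [681, 253], [664, 322]]
bar 664 c [483.6  15.4] s [229.7 221.4] a 42.9 z [ 6.3 10.4 46.5] box [[324, 18], [475, -144], [643, 13], [492, 175]]
bargrip 139 c [492.8   6.2] s [18.1 69. ] a 81.9 z [36.6 44.5 48.5] box [[457, 2], [526, -8], [528, 10], [460, 20]]
pocket teal 436 c [ 652.8 -165.6] s [108.6 121.3] a 85.2 z [39.4 46.  51.5] box [[588, -215], [709, -225], [718, -117], [597, -106]]
pocket all 1449 c [ 634.5 -165.5] s [112.5 130. ] a 82.8 z [24.4 32.1 49.3] box [[563, -213], [692, -230], [706, -118], [577, -101]]
tin 410 c [690.2  81.4] s [69
[... 597 characters left out ...]
[201.  183.6] a 51.7 z [ 6.3 11.3 45.9] box [[354, -19], [498, -133], [623, 25], [479, 139]]
bargrip 90 c [495.    5.4] s [14.5 73.9] a 80.2 z [31.6 43.7 48.9] box [[457, 5], [530, -8], [533, 6], [460, 19]]
pocket teal 381 c [ 648.1 -169.7] s [108.3 109.3] a 82.3 z [34.7 44.6 49.6] box [[587, -216], [695, -231], [709, -123], [601, -109]]
pocket all 1107 c [ 637.1 -167.3] s [112.3 134.6] a 82.2 z [22.6 31.6 47.8] box [[563, -214], [696, -232], [711, -121], [578, -103]]
tin 331 c [694.8  77.3] s [70.3 69.2] a 30.0 z [77.3 88.4 93.1] box [[647, 90], [682, 30], [742, 65], [708, 125]]
cup 159 c [716.7 -30.7] s [60.4 65.5] a 79.8 z [71.2 81.5 87.7] box [[679, -55], [744, -66], [754, -7], [690, 5]]
```

```bash
cat > p.py <<'E'
from h import *
from scipy.spatial.transform import Rotation as R
def plan(x,y,z,a):
    """mm, jaw-direction deg (mod 180). prints turn (units of 5deg) in tool frame, and shifts (25mm units) in the current and in the turned frame"""
    s=manip.state();q=s['tool_rot'];C=R.from_quat([q[1],q[2],q[3],q[0]])
    best=None
    for k in(a,a+180):
        c,n=np.cos(np.radians(k)),np.sin(np.radians(k));X=np.array([c,n,0]);Y=np.array([0,0,-1.])
        G=R.from_matrix(np.stack([X,Y,np.cross(X,Y)],1));rv=(C.inv()*G).as_rotvec(degrees=True)
        if best is None or np.linalg.norm(rv)<np.linalg.norm(best[0]): best=(rv,G)
    rv,G=best;d=(np.array([x,y,z])-s['tool_pos']*1000)/25
    print('t',round(s['time'],2),'tcp',np.round(s['tool_pos']*1000,1),'jaw',np.round(np.degrees(np.arctan2(*C.as_matrix()[1::-1,0])),1),'F',np.round(s['contact_force'],1),'w',round(s['gripper_width'],3),'j6',round(s['joint_pos'][5],2))
    print('turn',np.round(rv/5,2),'shift cur',np.round(C.inv().apply(d),2),'turned',np.round(G.inv().apply(d),2))
E
python3 - <<'E'
from p import *
plan(495.5,242,120,104.2)
T=cloud(dict(np.load('/tmp/top.npz')))
P=T[240:340,40:215].reshape(-1,3);P=P[np.isfinite(P).all(1)&(P[:,2]>.03)&(P[:,2]<.22)];print(np.round(np.percentile(P,[0,1,50,99,100],axis=0)*1000))
E
```

```text
t 0.1 tcp [139.1 608.8 230.2] jaw 77.1 F [-0.5  0.6  0.4] w 0.997 j6 -0.12
turn [-0.01 -5.42 -0.02] shift cur [-11.12   4.42 -17.17] turned [-17.72   4.41 -10.22]
[[ 88. 357.  30.]
 [ 98. 372.  44.]
 [220. 540. 162.]
 [336. 820. 201.]
 [350. 850. 207.]]
```

Call:
drive_tool --motion '[[[0,-1,0],[0,-0.9,0],-1],[[0,-1,0],[0,-0.9,0],-1],[[0,0,0],[0,-0.9,0],-1],[[0,0,0],[0,-0.9,0],-1],[[0,0,0],[0,-0.9,0],-1],[[0,0,0],[0,-0.9,0],-1],[[-1,0,-0.6],[0,0,0],-1],[[-1,0,-0.6],[0,0,0],-1],[[-1,0,-0.6],[0,0,0],-1],[[-1,0,-0.6],[0,0,0],-1],[[-1,0,-0.6],[0,0,0],-1],[[-1,0,-0.6],[0,0,0],-1]]'

```text
time: 1.3
tool_pos: [0.2637, 0.4846, 0.2807]
tool_rot: [0.435, -0.435, -0.557, 0.558]
contact_force: [0.5, 0.9, 0.3]
gripper_width: 0.999
```

Call:
drive_tool --motion '[[[-1,0,-0.6],[0,0,0],-1],[[-1,0,-0.6],[0,0,0],-1],[[-1,0,-0.6],[0,0,0],-1],[[-1,0,-0.6],[0,0,0],-1],[[-1,0,-0.6],[0,0,0],-1],[[-1,0,-0.6],[0,0,0],-1],[[-1,0,-0.6],[0,0,0],-1],[[-1,0,-0.6],[0,0,0],-1],[[-1,0.5,-0.6],[0,0,0],-1],[[-1,1,-0.6],[0,0,0],-1],[[-1,1,-0.6],[0,0,0],-1],[[0,0,0],[0,0,0],-1]]'

```text
time: 2.5
tool_pos: [0.4895, 0.2562, 0.2135]
tool_rot: [0.437, -0.434, -0.554, 0.56]
contact_force: [-0.4, 0.7, -0.4]
gripper_width: 0.999
```

```bash
python3 -c "
from p import *
plan(495.5,242,70,104.2)"
```

```text
t 2.5 tcp [489.5 256.2 213.5] jaw 103.9 F [-0.4  0.7 -0.4] w 0.999 j6 -1.47
turn [-0.1  -0.06 -0.02] shift cur [-0.6   5.74 -0.14] turned [-0.61  5.74 -0.09]
```

Call:
drive_tool --motion '[[[-0.6,1,-0.1],[0,0,0],-1],[[0,1,0],[0,0,0],-1],[[0,1,0],[0,0,0],-1],[[0,1,0],[0,0,0],-1],[[0,1,0],[0,0,0],-1],[[0,0.7,0],[0,0,0],-1],[[0,0,0],[0,0,0],-1],[[0,0,0],[0,0,0],-1]]'

```text
time: 3.3
tool_pos: [0.4963, 0.2458, 0.0768]
tool_rot: [-0.435, 0.435, 0.558, -0.558]
contact_force: [0.1, 0.3, 0.2]
gripper_width: 1.002
```

```bash
python3 -c "
from p import *
plan(495.5,242,12,104.2)"
```

```text
t 3.3 tcp [496.3 245.8  76.8] jaw 104.1 F [0.1 0.3 0.2] w 1.002 j6 -1.49
turn [ 0.   -0.01  0.  ] shift cur [-0.14  2.59  0.07] turned [-0.14  2.59  0.07]
```

Call:
drive_tool --motion '[[[-0.14,1,0.05],[0,0,0],-1],[[0,1,0],[0,0,0],-1],[[0,0.5,0],[0,0,0],-1],[[0,0,0],[0,0,0],-1],[[0,0,0],[0,0,0],1],[[0,0,0],[0,0,0],1],[[0,0,0],[0,0,0],1],[[0,0,0],[0,0,0],1],[[0,0,0],[0,0,0],1],[[0,0,0],[0,0,0],1]]'

```text
time: 4.3
tool_pos: [0.4967, 0.242, 0.0149]
tool_rot: [-0.435, 0.435, 0.558, -0.557]
contact_force: [-1.5, -0.5, 6.1]
gripper_width: 0.291
```

```bash
python3 -c "
from p import *
plan(495.5,242,130,104.2)"
```

```text
t 4.3 tcp [496.7 242.   14.9] jaw 104.1 F [-1.5 -0.5  6.1] w 0.291 j6 -1.5
turn [ 0.02 -0.02  0.  ] shift cur [ 0.01 -4.6   0.04] turned [ 0.01 -4.6   0.05]
```

Call:
drive_tool --motion '[[[0,-0.5,0],[0,0,0],1],[[0,-1,0],[0,0,0],1],[[0,-1,0],[0,0,0],1],[[0,-1,0],[0,0,0],1],[[0,-1,0],[0,0,0],1],[[0,-1,0],[0,0,0],1],[[0,0,0],[0,0,0],1],[[0,0,0],[0,0,0],1]]'

```text
time: 5.1
tool_pos: [0.4958, 0.2416, 0.1511]
tool_rot: [-0.435, 0.435, 0.558, -0.558]
contact_force: [-0.4, 0.1, -3.2]
gripper_width: 0.289
```

```bash
python3 - <<'E'
from p import *
plan(433,-140,150,82.5)
f=grab("scene");cv2.imwrite('pics/s1.png',cv2.resize(f["img"][100:270,250:490],None,fx=2.5,fy=2.5))
E
```

```text
t 5.1 tcp [495.8 241.6 151.1] jaw 104.1 F [-0.4  0.1 -3.2] w 0.289 j6 -1.5
turn [ 0.    4.32 -0.  ] shift cur [-14.19   0.04   6.16] turned [-15.46   0.04   0.5 ]
```

View pics/s1.png

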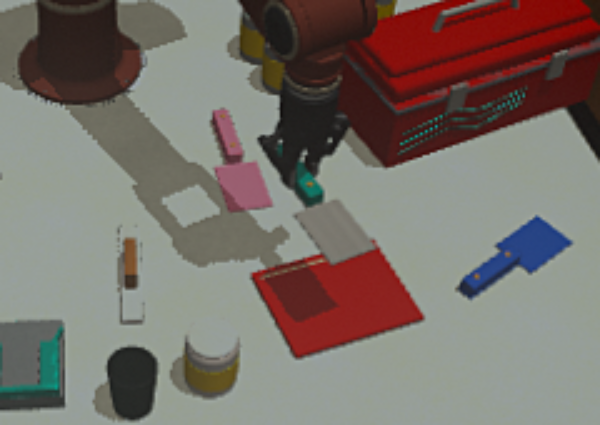

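Scraper lifted by its handle, blade at (335,230) of the crop facing forward; tin and cup undisturbed.

Call:
drive_tool --motion '[[[-1,0,0.6],[0,0,0],1],[[-1,0,0.6],[0,0,0],1],[[-1,0,0.6],[0,0,0],1],[[-1,0,0.6],[0,0,0],1],[[-1,0,0.6],[0,0,0],1],[[-1,0,0.6],[0,0,0],1],[[-1,0,0.6],[0,0,0],1],[[-1,0,0.6],[0,0,0],1],[[-1,0,0.6],[0,0,0],1],[[-1,0,0.6],[0,0,0],1],[[-1,0,0],[0,0,0],1],[[-1,0,0],[0,0,0],1]]'

```text
time: 6.35
tool_pos: [0.4222, -0.0865, 0.1489]
tool_rot: [0.436, -0.434, -0.557, 0.558]
contact_force: [0.2, -0.6, -2.0]
gripper_width: 0.292
```

Call:
drive_tool --motion '[[[-1,0,0],[0,0.8,0],1],[[-1,0,0],[0,0.8,0],1],[[0,0,0],[0,0.8,0],1],[[0,0,0],[0,0.8,0],1],[[0,0,0],[0,0.8,0],1],[[0,0,0],[0,0.3,0],1],[[0,0,0],[0,0,0],1],[[0,0,0],[0,0,0],1]]'

```text
time: 7.15
tool_pos: [0.4337, -0.1344, 0.1504]
tool_rot: [0.531, -0.53, -0.467, 0.467]
contact_force: [0.2, -0.0, -1.4]
gripper_width: 0.291
```

```bash
python3 - <<'E'
from p import *
from m import *
plan(433,-140,100,82.5)
for n in("top","scene"):
    f=grab(n);m=measure(f);W,Z=m['W'],m['Z'];s=manip.state()['tool_pos']
    B=(m['S']<90)&(m['X']>s[0]+.05)&(m['X']<s[0]+.17)&(abs(m['Y']-s[1]+.015)<.06)&(Z>.08)&(Z<.2)
    rect(W,B,n+' blade')
    P=W[B];c,*_=np.linalg.lstsq(np.c_[P[:,0]-s[0],P[:,1]-s[1],np.ones(len(P))],P[:,2],rcond=None);print('plane',np.round(c,3))
    rect(W,m['teal']&(Z>.1)&(abs(m['X']-s[0])<.15)&(abs(m['Y']-s[1])<.1),'handle')
    if n=='scene':cv2.imwrite('pics/s2.png',cv2.resize(f["img"][120:290,150:390],None,fx=2.5,fy=2.5))
E
```

```text
t 7.15 tcp [ 433.7 -134.4  150.4] jaw 82.7 F [ 0.2 -0.  -1.4] w 0.291 j6 -1.91
turn [-0.02  0.04  0.01] shift cur [-0.23  2.02 -0.  ] turned [-0.23  2.02  0.  ]
top blade 176 c [ 535.2 -145. ] s [70.  95.1] a 81.4 z [143.8 148.5 153.2] box [[483, -173], [577, -187], [587, -118], [493, -103]]
plane [-0.036  0.002  0.153]
handle 62 c [ 437.1 -129.9] s [22.  79.5] a 88.1 z [167.7 171.8 175.9] box [[397, -140], [476, -142], [477, -120], [398, -118]]
scene blade 479 c [ 533.8 -147.9] s [ 68.9 104.8] a 82.8 z [143.9 148.  152.2] box [[477, -176], [581, -189], [590, -120], [486, -107]]
plane [-0.003 -0.002  0.148]
handle 144 c [ 438.5 -134.6] s [26.2 94.5] a 80.5 z [159.5 170.6 175.3] box [[390, -140], [483, -155], [487, -130], [394, -114]]
```

View pics/s2.png

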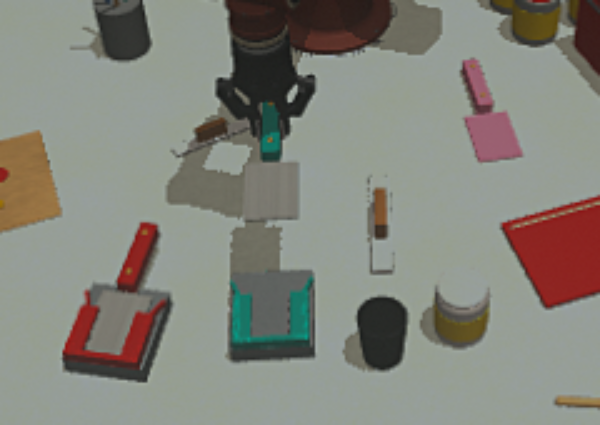

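Scraper level and straight in the hand, aimed at the teal pocket (crop 272,310), red pocket undisturbed.

```bash
python3 - <<'E'
from p import *
T=cloud(dict(np.load('/tmp/top.npz')))
print(T[274,410],T[268,430],T[282,392])
plan(433.3,-141,38,82.5)
E
```

```text
[ 0.27136249 -0.2158744   0.02764438] [ 2.89931842e-01 -2.84863739e-01  1.21465801e-04] [ 0.23428725 -0.07682259  0.51648404]
t 7.25 tcp [ 434.  -134.6  150.9] jaw 82.7 F [ 0.2  1.  -2.5] w 0.292 j6 -1.91
turn [-0.01  0.03  0.  ] shift cur [-0.26  4.52 -0.01] turned [-0.26  4.52 -0.  ]
```

Call:
drive_tool --motion '[[[-0.25,0.8,0],[0,0,0],1],[[0,0.8,0],[0,0,0],1],[[0,0.8,0],[0,0,0],1],[[0,0.8,0],[0,0,0],1],[[0,0.8,0],[0,0,0],1],[[0,0,0],[0,0,0],1],[[0,0,0],[0,0,0],1]]'

```text
time: 7.95
tool_pos: [0.4334, -0.1408, 0.0514]
tool_rot: [0.531, -0.531, -0.467, 0.467]
contact_force: [0.2, -0.2, -1.1]
gripper_width: 0.291
```

```bash
python3 - <<'E'
from p import *
plan(433.3,-141,38,82.5)
E
```

```text
t 7.95 tcp [ 433.4 -140.8   51.4] jaw 82.6 F [ 0.2 -0.2 -1.1] w 0.291 j6 -1.92
turn [-0.01  0.03  0.  ] shift cur [-0.01  0.54  0.  ] turned [-0.01  0.54  0.  ]
```

Call:
drive_tool --motion '[[[0,0.54,0],[0,0,0],1],[[0,0,0],[0,0,0],1],[[0,0,-0.4],[0,0,0],1],[[0,0,-0.4],[0,0,0],1],[[0,0,-0.4],[0,0,0],1],[[0,0,-0.4],[0,0,0],1],[[0,0,-0.4],[0,0,0],1],[[0,0,-0.4],[0,0,0],1],[[0,0,0],[0,0,0],1]]'

```text
time: 8.85
tool_pos: [0.4944, -0.149, 0.0382]
tool_rot: [-0.531, 0.531, 0.467, -0.467]
contact_force: [-0.6, 1.0, -2.6]
gripper_width: 0.29
```

```bash
python3 - <<'E'
from p import *
plan(542.3,-155.4,38,82.5)
f=grab("scene");cv2.imwrite('pics/s3.png',cv2.resize(f["img"][180:280,170:330],None,fx=4,fy=4))
E
```

```text
t 8.85 tcp [ 494.4 -149.    38.2] jaw 82.6 F [-0.6  1.  -2.6] w 0.29 j6 -1.88
turn [ 0.01  0.03 -0.  ] shift cur [-0.01  0.01 -1.93] turned [-0.01  0.01 -1.93]
```

View pics/s3.png

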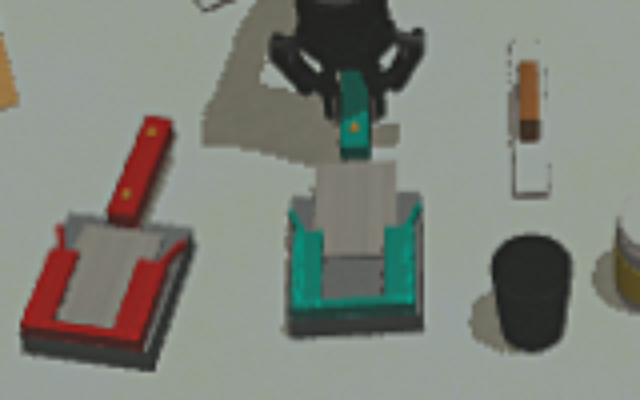

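The blade front is under the strips (front edge at (355,257) in the crop), straight in the channel.

Call:
drive_tool --motion '[[[0,0,-0.4],[0,0,0],1],[[0,0,-0.4],[0,0,0],1],[[0,0,-0.4],[0,0,0],1],[[0,0,-0.3],[0,0,0],1],[[0,0,-0.1],[0,0,0],1],[[0,0,0],[0,0,0],1]]'

```text
time: 9.5
tool_pos: [0.533, -0.1538, 0.0378]
tool_rot: [0.531, -0.531, -0.467, 0.467]
contact_force: [0.1, -1.2, -1.7]
gripper_width: 0.291
```

Call:
drive_tool --motion '[[[0,0,-0.12],[0,0,0],1],[[0,0,-0.12],[0,0,0],1],[[0,0,0],[0,0,0],1]]'

```text
time: 9.8
tool_pos: [0.5388, -0.1546, 0.0379]
tool_rot: [-0.531, 0.531, 0.467, -0.467]
contact_force: [0.1, -0.5, -2.2]
gripper_width: 0.291
```

```bash
python3 - <<'E'
from p import *
plan(542.3,-155.4,38,82.5)
E
```

```text
t 9.8 tcp [ 538.8 -154.6   37.9] jaw 82.6 F [ 0.1 -0.5 -2.2] w 0.291 j6 -1.85
turn [ 0.    0.02 -0.  ] shift cur [-0.01 -0.   -0.14] turned [-0.01 -0.   -0.14]
```

Call:
drive_tool --motion '[[[0,0.06,-0.08],[0,0,0],1],[[0,0.04,-0.08],[0,0,0],1],[[0,0,-0.08],[0,0,0],1],[[0,0,0],[0,0,0],1]]'

```text
time: 10.2
tool_pos: [0.5431, -0.1552, 0.035]
tool_rot: [0.532, -0.53, -0.466, 0.468]
contact_force: [-6.8, 0.5, 2.2]
gripper_width: 0.296
```

Call:
drive_tool --motion '[[[0,0,-0.08],[0,0,0],1],[[0,0,-0.08],[0,0,0],1],[[0,0,0],[0,0,0],1]]'

```text
time: 10.5
tool_pos: [0.5432, -0.1552, 0.035]
tool_rot: [0.535, -0.527, -0.464, 0.471]
contact_force: [-22.1, 2.0, 14.1]
gripper_width: 0.289
```

Call:
drive_tool --motion '[[[0,0,0],[0,0,0],-1],[[0,0,0],[0,0,0],-1],[[0,0,0],[0,0,0],-1],[[0,0,0],[0,0,0],-1],[[0,0,0],[0,0,0],-1],[[0,-0.4,0],[0,0,0],-1],[[0,-1,0],[0,0,0],-1],[[0,-1,0],[0,0,0],-1],[[0,-1,0],[0,0,0],-1],[[0,0,0],[0,0,0],-1]]'

```text
time: 11.5
tool_pos: [0.5515, -0.157, 0.1258]
tool_rot: [-0.528, 0.534, 0.468, -0.465]
contact_force: [0.2, 0.1, 1.2]
gripper_width: 1.0
```

```bash
python3 - <<'E'
from p import *
from m import *
plan(494,6,120,81.9)
f=grab("scene");m=measure(f);cv2.imwrite('pics/s4.png',cv2.resize(f["img"][170:280,170:330],None,fx=4,fy=4))
rect(m['W'],m['teal']&(m['X']<.59)&(m['X']>.4)&(abs(m['Y']+.15)<.05)&(m['Z']<.08),'handle')
E
```

```text
t 11.5 tcp [ 551.5 -157.   125.8] jaw 82.6 F [0.2 0.1 1.2] w 1.0 j6 -1.85
turn [ 0.1   0.15 -0.03] shift cur [6.17 0.19 3.12] turned [6.13 0.23 3.2 ]
handle 159 c [ 536.4 -155.2] s [ 22.  108.3] a 83.7 z [50.2 55.2 59.2] box [[481, -160], [589, -172], [591, -150], [484, -138]]
```

View pics/s4.png

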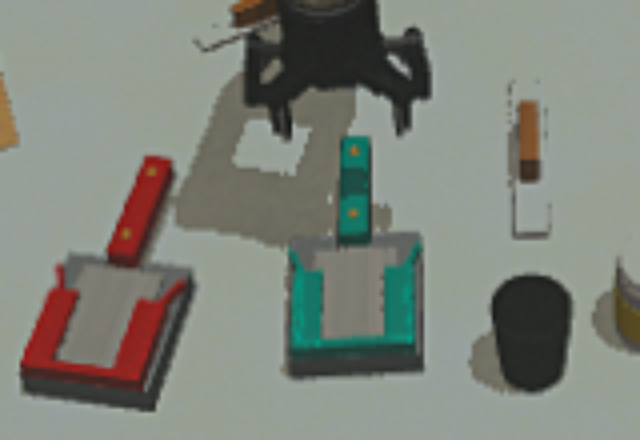

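Teal blade fills the channel to the back wall, handle outward at (355,190); matches the red one. Now the bar.

Call:
drive_tool --motion '[[[1,0,0.5],[0.1,0.15,0],-1],[[1,0,0.5],[0,0,0],-1],[[1,0,0.5],[0,0,0],-1],[[1,0,0.5],[0,0,0],-1],[[1,0,0.5],[0,0,0],-1],[[1,0,0.5],[0,0,0],-1],[[0.1,0.8,0.2],[0,0,0],-1],[[0,0.8,0],[0,0,0],-1],[[0,0,0],[0,0,0],-1],[[0,0,0],[0,0,0],-1]]'

```text
time: 12.55
tool_pos: [0.4893, 0.0065, 0.08]
tool_rot: [0.537, -0.531, -0.461, 0.466]
contact_force: [0.8, 0.3, 1.2]
gripper_width: 1.0
```

```bash
python3 - <<'E'
from p import *
plan(494,6,18,81.9)
E
```

```text
t 12.55 tcp [489.3   6.5  80. ] jaw 81.9 F [0.8 0.3 1.2] w 1.0 j6 -1.57
turn [-0.13 -0.01 -0.  ] shift cur [ 0.01  2.48 -0.21] turned [ 0.01  2.48 -0.19]
```

Call:
drive_tool --motion '[[[0,0.8,-0.2],[-0.13,0,0],-1],[[0,0.8,0],[0,0,0],-1],[[0,0.75,0],[0,0,0],-1],[[0,0,0],[0,0,0],-1],[[0,0,0],[0,0,0],1],[[0,0,0],[0,0,0],1],[[0,0,0],[0,0,0],1],[[0,0,0],[0,0,0],1],[[0,0,0],[0,0,0],1],[[0,0,0],[0,0,0],1]]'

```text
time: 13.55
tool_pos: [0.4957, 0.0055, 0.023]
tool_rot: [-0.533, 0.535, 0.464, -0.462]
contact_force: [-0.4, -1.3, 4.5]
gripper_width: 0.199
```

```bash
python3 - <<'E'
from p import *
plan(450,264,80,9.4)
E
```

```text
t 13.55 tcp [495.7   5.5  23. ] jaw 81.9 F [-0.4 -1.3  4.5] w 0.199 j6 -1.57
turn [ 0.04 14.49  0.03] shift cur [ 9.98 -2.3   3.26] turned [-0.11 -2.28 10.5 ]
```

Call:
drive_tool --motion '[[[0,-0.5,0],[0,0,0],1],[[0,-1,0],[0,0,0],1],[[1,-0.7,0.25],[0,0,0],1],[[1,0,0.25],[0,0,0],1],[[1,0,0.25],[0,0,0],1],[[1,0,0.25],[0,0,0],1],[[1,0,0.25],[0,0,0],1],[[1,0,0.25],[0,0,0],1],[[1,0,0.25],[0,0,0],1],[[1,0,0.25],[0,0,0],1],[[1,0,0.25],[0,0,0],1],[[1,0,0.25],[0,0,0],1]]'

```text
time: 14.75
tool_pos: [0.4675, 0.263, 0.0768]
tool_rot: [-0.534, 0.535, 0.464, -0.463]
contact_force: [0.4, 0.1, -2.7]
gripper_width: 0.197
```

Call:
drive_tool --motion '[[[0.2,0,0.15],[0,1,0],1],[[0,0,0],[0,1,0],1],[[0,0,0],[0,1,0],1],[[0,0,0],[0,1,0],1],[[0,0,0],[0,1,0],1],[[0,0,0],[0,1,0],1],[[0,0,0],[0,1,0],1],[[0,0,0],[0,1,0],1],[[0,0,0],[0,1,0],1],[[0,0,0],[0,1,0],1],[[0,0,0],[0,1,0],1],[[0,0,0],[0,1,0],1]]'

```text
time: 15.95
tool_pos: [0.4646, 0.2673, 0.0767]
tool_rot: [-0.694, 0.695, 0.133, -0.133]
contact_force: [-0.2, -0.1, -2.9]
gripper_width: 0.2
```

Call:
drive_tool --motion '[[[0,0,0],[0,1,0],1],[[0,0,0],[0,1,0],1],[[0,0,0],[0,0.5,0],1],[[0,0,0],[0,0,0],1],[[0,0,0],[0,0,0],1]]'

```text
time: 16.45
tool_pos: [0.465, 0.2674, 0.0768]
tool_rot: [-0.704, 0.705, 0.059, -0.057]
contact_force: [-0.1, 0.1, -2.7]
gripper_width: 0.197
```

```bash
python3 - <<'E'
from p import *
from m import *
plan(466,268,30,9.4)
for n in("scene","top"):
    f=grab(n);m=measure(f);s=manip.state()['tool_pos'];W,Z=m['W'],m['Z']
    if n=='scene': cv2.imwrite('pics/s5.png',cv2.resize(f["img"][120:270,280:480],None,fx=4,fy=4))
    rect(W,m['red']&(m['box'](.47,.72,.15,.42))&(Z>.003)&(Z<.03),n+' panel')
    d=s[2]-.023
    rect(W,(m['S']<60)&(m['V']>110)&m['box'](s[0]-.04,s[0]+.06,.15,.38)&(abs(Z-d-.01)<.008),n+' bar')
E
```

```text
t 16.45 tcp [465.  267.4  76.8] jaw 9.4 F [-0.1  0.1 -2.7] w 0.197 j6 0.22
turn [0.01 0.01 0.02] shift cur [0.04 1.87 0.02] turned [0.04 1.87 0.02]
scene panel 1812 c [591.5 286.4] s [165.2 203.8] a 9.8 z [ 5.2  9.8 14.3] box [[493, 373], [528, 172], [690, 200], [655, 401]]
scene bar 168 c [467.6 270.1] s [ 40.  179.2] a 9.6 z [58.1 63.6 68.8] box [[433, 355], [463, 178], [502, 185], [472, 362]]
top panel 1641 c [589.7 287.2] s [160.5 199.4] a 8.8 z [ 5.6 10.7 16.1] box [[495, 373], [526, 176], [684, 201], [654, 398]]
top bar 203 c [466.3 260.9] s [ 30.4 160.2] a 9.3 z [58.8 64.6 69.2] box [[438, 337], [464, 179], [494, 184], [468, 342]]
```

View pics/s5.png

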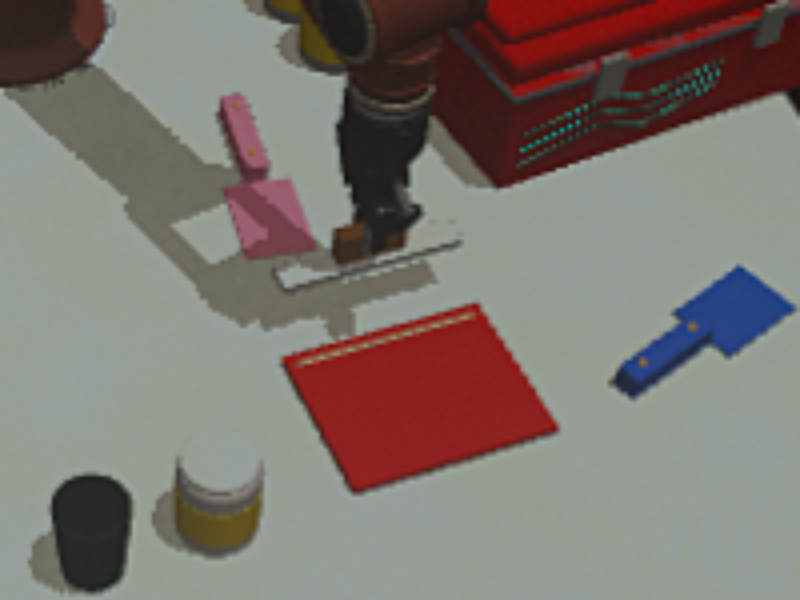

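Bar level and parallel to the panel's near edge, its middle at (370,245) and the cream line at (390,340) in the crop.

Call:
drive_tool --motion '[[[0,0.8,0],[0,0,0],1],[[0,0.8,0],[0,0,0],1],[[0,0.46,0],[0,0,0],1],[[0.4,0,0],[0,0,0],1],[[0.4,0,0],[0,0,0],1],[[0,0,0],[0,0,0],1],[[0,0,0],[0,0,0],1]]'

```text
time: 17.25
tool_pos: [0.486, 0.2709, 0.0261]
tool_rot: [-0.705, 0.705, 0.059, -0.056]
contact_force: [-0.2, -0.1, -2.1]
gripper_width: 0.2
```

```bash
python3 - <<'E'
from p import *
plan(496.5,272.5,24,9.4)
E
```

```text
t 17.25 tcp [486.  270.9  26.1] jaw 9.4 F [-0.2 -0.1 -2.1] w 0.2 j6 0.21
turn [ 0.01 -0.01  0.04] shift cur [ 0.42  0.08 -0.01] turned [ 0.42  0.08 -0.01]
```

Call:
drive_tool --motion '[[[0.1,0.06,0],[0,0,0],1],[[0.1,0,0],[0,0,0],1],[[0.1,0,0],[0,0,0],1],[[0,0,0],[0,0,0],1]]'

```text
time: 17.65
tool_pos: [0.493, 0.2721, 0.0241]
tool_rot: [-0.705, 0.705, 0.059, -0.057]
contact_force: [-0.3, 0.6, -2.6]
gripper_width: 0.198
```

Call:
drive_tool --motion '[[[0.06,0,0],[0,0,0],1],[[0.06,0,0],[0,0,0],1],[[0,0,0],[0,0,0],1]]'

```text
time: 17.95
tool_pos: [0.4958, 0.2725, 0.0241]
tool_rot: [-0.705, 0.705, 0.059, -0.057]
contact_force: [0.1, -0.6, -2.1]
gripper_width: 0.197
```

Call:
drive_tool --motion '[[[0.05,0,0],[0,0,0],1],[[0.05,0,0],[0,0,0],1],[[0,0,0],[0,0,0],1]]'

```text
time: 18.25
tool_pos: [0.4969, 0.2727, 0.0235]
tool_rot: [-0.704, 0.705, 0.058, -0.058]
contact_force: [-4.2, -0.5, -0.5]
gripper_width: 0.196
```

Call:
drive_tool --motion '[[[0.04,0,0],[0,0,0],1],[[0.04,0,0],[0,0,0],1],[[0,0,0],[0,0,0],1]]'

```text
time: 18.55
tool_pos: [0.497, 0.2727, 0.0229]
tool_rot: [-0.704, 0.705, 0.056, -0.06]
contact_force: [-8.9, -1.3, 2.4]
gripper_width: 0.2
```

Call:
drive_tool --motion '[[[0.04,0.02,0],[0,0,0],1],[[0.04,0.02,0],[0,0,0],1],[[0,0,0],[0,0,0],1]]'

```text
time: 18.85
tool_pos: [0.4972, 0.2727, 0.0228]
tool_rot: [-0.704, 0.706, 0.054, -0.062]
contact_force: [-17.9, -4.5, 14.5]
gripper_width: 0.198
```

Call:
drive_tool --motion '[[[0,0,0],[0,0,0],0.2],[[0,0,0],[0,0,0],-1],[[0,0,0],[0,0,0],-1],[[0,0,0],[0,0,0],-1],[[0,0,0],[0,0,0],-1],[[0,-0.3,0],[0,0,0],-1],[[0,-1,0],[0,0,0],-1],[[0,-1,0],[0,0,0],-1],[[0,-1,0],[0,0,0],-1],[[0,-1,0],[0,0,0],-1],[[0,-1,0],[0,0,0],-1],[[0,-1,0],[0,0,0],-1]]'

```text
time: 20.05
tool_pos: [0.5016, 0.2736, 0.1822]
tool_rot: [-0.705, 0.705, 0.059, -0.057]
contact_force: [1.6, -0.0, -0.4]
gripper_width: 1.003
```

Call:
drive_tool --motion '[[[-1,-1,0],[0,0,0],-1],[[-1,-1,0],[0,0,0],-1],[[-1,0,0],[0,0,0],-1],[[-1,0,0],[0,0,0],-1],[[0,0,0],[0,0,0],-1]]'

```text
time: 20.55
tool_pos: [0.4011, 0.2573, 0.231]
tool_rot: [-0.705, 0.705, 0.059, -0.057]
contact_force: [0.1, -0.3, -0.5]
gripper_width: 1.0
```

```bash
python3 - <<'E'
from m import *
print(manip.state()['contact_force'])
for n in("scene","top"):
    f=grab(n);m=measure(f);W,Z=m['W'],m['Z']
    if n=='scene':
        cv2.imwrite('pics/s6.png',cv2.resize(f["img"][140:290,160:480],None,fx=2.5,fy=2.5))
    rect(W,m['red']&(m['box'](.47,.72,.15,.42))&(Z>.003)&(Z<.03),n+' panel')
    rect(W,(m['S']<60)&m['box'](.44,.54,.15,.38)&(Z>.006)&(Z<.016),n+' bar')
    rect(W,(m['box'](.44,.54,.22,.32))&(Z>.03)&(Z<.06),n+' bargrip')
    rect(W,m['teal']&m['box'](.4,.59,-.2,-.1)&(Z<.08),n+' handle')
E
```

```text
[ 0.10181369 -0.30733309 -0.46666962]
scene panel 1832 c [591.9 286.3] s [168.2 202.1] a 9.5 z [ 5.2  9.7 14.6] box [[492, 372], [525, 173], [691, 200], [658, 400]]
scene bar 199 c [495.4 270.1] s [ 72.6 213.8] a 5.4 z [ 6.4 10.  14.6] box [[449, 373], [469, 160], [542, 167], [522, 380]]
scene bargrip 108 c [499.4 273.5] s [25.9 70.1] a 6.5 z [32.4 42.7 49. ] box [[483, 307], [491, 237], [516, 240], [508, 310]]
scene handle 156 c [ 537.9 -155.1] s [ 21.8 104.9] a 83.6 z [51.1 55.8 60.3] box [[485, -160], [589, -172], [591, -150], [487, -138]]
top panel 2061 c [590.4 287.2] s [158.  199.2] a 8.7 z [ 5.7 10.9 16. ] box [[497, 374], [527, 177], [684, 201], [653, 398]]
top bar 195 c [490.1 205.3] s [101.3 101.6] a 78.9 z [ 6.5 10.1 14.6] box [[430, 165], [530, 146], [550, 245], [450, 265]]
top bargrip 8 c [500.  241.8] s [15.3  2.6] a 0.1 z [31.5 40.1 45.5] box [[492, 243], [492, 240], [508, 241], [508, 243]]
top handle 254 c [ 534.9 -153.3] s [ 24.2 104.5] a 83.5 z [50.6 55.9 60.9] box [[482, -159], [585, -171], [588, -147], [484, -135]]
```

View pics/s6.png

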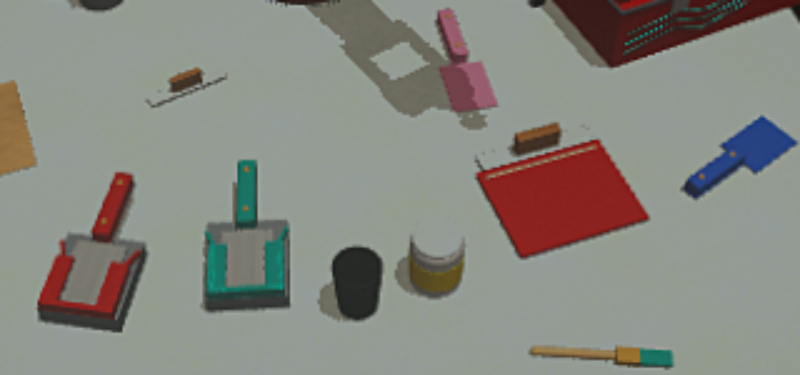

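Scene: bar against the near edge at (537,150), grip up; scraper home; tin, cup and red scraper in place. The arm hides the top view, so move aside for a flushness check.

Call:
drive_tool --motion '[[[0,0,-1],[0,0,0],-1],[[0,0,-1],[0,0,0],-1],[[0,0,-1],[0,0,0],-1],[[0,0,-1],[0,0,0],-1],[[0,0,-1],[0,0,0],-1],[[0,0,-1],[0,0,0],-1],[[0,0,-1],[0,0,0],-1],[[0,0,-1],[0,0,0],-1],[[0,0,-1],[0,0,0],-1],[[0,0,-1],[0,0,0],-1],[[0,0,0],[0,0,0],-1]]'

```text
time: 21.75
tool_pos: [0.4445, 0.0083, 0.2306]
tool_rot: [-0.704, 0.705, 0.057, -0.055]
contact_force: [-0.9, 0.3, -0.3]
gripper_width: 1.0
```

```bash
python3 - <<'E'
from m import *
f=grab("top");m=measure(f);W,Z=m['W'],m['Z']
cv2.imwrite('pics/t7.png',cv2.resize(f["img"][140:220,200:300],None,fx=7,fy=7,interpolation=cv2.INTER_CUBIC))
rect(W,m['red']&(m['box'](.47,.72,.15,.42))&(Z>.003)&(Z<.03),'panel')
rect(W,(m['box'](.44,.54,.22,.32))&(Z>.03)&(Z<.06),'bargrip')
E
```

```text
panel 2837 c [590.4 287.4] s [160.3 198.5] a 9.2 z [ 5.7 10.7 15.8] box [[495, 372], [527, 177], [685, 202], [654, 398]]
bargrip 152 c [496.4 275.6] s [20.2 69.2] a 8.9 z [36.8 44.6 50.6] box [[481, 308], [492, 240], [512, 243], [501, 311]]
```

View pics/t7.png

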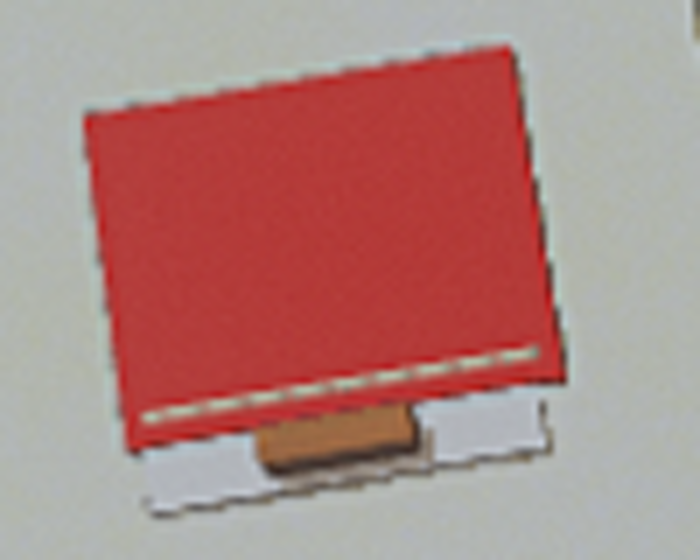

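Bar sits flush, (145,450) to (545,395), centred between panel corners (128,450) and (565,380), with no visible gap.

```bash
python3 -c "
from plant import manip
print(manip.job_done())"
```

```text
the job is handed in; nothing more can be done
None
```

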